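# Slide the toner bottle into its bay

## Robot

A 6-joint arm with a two-finger parallel gripper is mounted at the origin on the work surface. World frame = base frame: x ahead of the robot, y to its left, z up, the work surface at z = 0. Lengths are in m, angles in rad, forces in N, time in s.
With the tool pointing down it reaches from about 0.225 to 0.875 m from the base axis. Payload 3.4 kg.
Tool frame: the origin (TCP) lies between the finger pads; the fingertips stand 8 mm ahead of it and the grasp point (between the pads) lies 11 mm behind it; z points along the fingers, y is the line along which they close (so a half turn about z gives the same grasp; the last joint's range is limited). The gripper opens to 85 mm and grips with 20 to 120 N. Pads are 22 mm wide; open, the fingers measure 114 mm over their backs; the gripper's body (76 mm by 85 mm) begins 54 mm behind the grasp point. The pads swing forward as they close: fully open they stand 13 mm farther back than shut.
Start: joints at [-1.331, 0.276, 1.505, -0, 1.361, -0.121], TCP at [0.203, -0.538, 0.239] pointing down, gripper open.
Joint ranges: [-2.89, 2.89], [-0.75, 2.08], [0.22, 2.7], [-1.18, 4.32], [0.11, 2.71], [-2.7, 2.7]. Speed limits (rad/s): [2.57, 2.57, 3.14, 3.14, 3.14, 3.14].

## Interface

Orientations are given as a unit quaternion [w, x, y, z].
In Python, from rig import manip gives the robot as it stands.
- The arm moves only by the tool move_arm, never from a script. Its argument "deltas" is a list that holds one entry, the list of rows, each a list of 5 numbers: the shift along the tool's x, y, z normalised to -1 to 1, where 1 is 80 cm, then the turn about the tool's z normalised to -1 to 1, where 1 is 120 degrees, then the closure, from -1 (fully open) to 1 (shut). In form: [[[tx, ty, tz, twist, grip], ...]]. A call has 1 to 12 rows; each row is the pose to reach, as a shift and turn from the pose commanded when the call began, along the tool's axes at that moment; what a row does not reach only later rows make up. A row lasts 1/10 s, in which the tool goes at most 50 mm and 8.59 degrees, less where a joint would pass 70% of its speed; a pose out of reach is approached as far as the arm can. A call with a number of a shift or a turn outside -1 to 1 is refused whole. A call with a gripper value outside its range is refused whole. The fingers move at their own pace and stop on an object; "squeeze" is the grip in N (left out, the last holds). Time passes only in rows, so rows that repeat a pose let the fingers close. It gives the time, the measured TCP pose, the force, the opening and the grip force at its end, in the units of the state.
- manip.get_state(): the state, without advancing time (a new reading comes with each control period).
- manip.get_image(name): name is "scene" or "side" or "wrist"; returns the picture (384x512x3 uint8, red, green, blue); there is no depth.
- manip.camera_params(name): a dict with "fx", "fy", "cx", "cy" (pixels), "R" (3x3) and "t" (3): a world point X has camera coordinates R X + t; the wrist camera has in their place "tool_from_camera" (4x4, takes a point from camera to tool coordinates, whose origin is the TCP and whose axes are the flange's). Camera axes: x right, y down, z forward; pixel columns grow to the right and rows downward; lengths in m; the calibration is good to about 2 mm. A picture is of the moment at which its call begins: read the wrist's pose just before it. camera_params takes no time and is no camera call.
- manip.sign_off(): hands the job in; it is judged then, once.
The state is a dict: "clock": time; "qpos": joint angles; "qd": joint speeds; "effort": joint torques, N m; "position": TCP position; "ee_rot": TCP orientation; "contact_force": force on the tool from outside, world axes, zero at the start; "moment": the same for the moment, N m; "width": finger opening in m; "gripper_force": force on a finger pad.
Only numpy, scipy, OpenCV 4.12 (cv2) and the standard library are available. Lean on these libraries where they do the work, as an engineer would, in place of code of your own. Each camera call takes 0.05 s, during which the arm holds its last target. There are 200 camera calls.

## Task

Push the tall yellow-banded toner bottle across the bench into the rack bay with the yellow spot and flag, until it stands against the back stop of that bay. Push only low down, on the yellow band round its foot, so that it slides upright: do not touch the black upper part or the cap, tip it or pick it up, and leave the other bottles, the rack and the things on the bench as they are.

Things in the scene. Friction and masses are not known exactly. Their poses are not given: they have to be found in the camera images.
- toner_yellow: toner bottle, 200 mm tall, upright: yellow foot band (64 mm diameter, bench to 70 mm), black body of 56 mm above, yellow cap of 44 mm diameter. Origin: centre of its underside. The one to push: 0.3 to 0.6 kg, centre of mass about 80 mm up. Slides if pushed below 40 mm, may tip above that. An upright gripper would hit its top: lean the tool back so the fingertips lead.
- upper_yellow: the black upper part and cap of the yellow-banded bottle, fixed to it (origin on the axis at the top of the yellow band, 70 mm above the underside). Not to be touched.
- bay_yellow: the yellow bay: a flat yellow spot, 60 mm across, on the bench (no step) and a yellow flag 70 mm wide behind the back stop, 64 mm high. Origin: on the bench, where a bottle's underside centre is when it stands centred and touching the back stop; +x points into the bay, y across. Empty at the start; the goal.
- rack: fixed blue rack, mouths towards the robot (-x): 3 bays at rack y = -150, 0, 150 mm, colours vary. Each has a back stop 30 mm high (face at x = 32 mm) and two cheeks 30 mm high, 5 mm thick, 84 mm apart inside, from the back stop to x = -20 mm; no floor, bottles stay on the bench. Origin: on the bench, middle bay's origin; axes parallel to the bays', turned up to 7 degrees from world.
- bay_cyan: the cyan bay: a flat cyan spot, 60 mm across, on the bench (no step) and a cyan flag 70 mm wide behind the back stop, 64 mm high. Origin: on the bench, where a bottle's underside centre is when it stands centred and touching the back stop; +x points into the bay, y across. Occupied.
- bay_magenta: the magenta bay: a flat magenta spot, 60 mm across, on the bench (no step) and a magenta flag 70 mm wide behind the back stop, 64 mm high. Origin: on the bench, where a bottle's underside centre is when it stands centred and touching the back stop; +x points into the bay, y across. Occupied.
- toner_cyan: toner bottle, 200 mm tall, upright: cyan foot band (64 mm diameter, bench to 70 mm), black body of 56 mm above, cyan cap of 44 mm diameter. Origin: centre of its underside. Stands in the cyan bay; leave it.
- toner_magenta: toner bottle, 200 mm tall, upright: magenta foot band (64 mm diameter, bench to 70 mm), black body of 56 mm above, magenta cap of 44 mm diameter. Origin: centre of its underside. Stands in the magenta bay; leave it.
- stapler: stapler, black and red, 150 x 36 x 45 mm high, long axis x; origin under its centre. Leave it.
- tape_roll: roll of brown tape lying flat, 90 mm diameter, 48 mm high; origin under its centre. Leave it.
- glue_stick: white glue stick standing upright, 28 mm diameter, 90 mm tall; origin under its centre. Leave it.
- clip_box: small cardboard box of clips, 70 x 50 x 22 mm; origin under its centre. Leave it.
- note_pad: yellow note pad, 76 x 76 x 20 mm; origin under its centre. Leave it.

How it is judged:
By the outcome, as a careful person would: the job done as asked, in the order asked, and still so for the second after the job is handed in, with the robot touching nothing.
It also fails if it takes over 64 s, if anything falls off the work surface, if the arm or the gripper's body presses on something with over 40 N, if the wrist force passes 120 N, or if a joint passes its speed limit or range.

## Working session

There is one attempt and no reset: what is moved stays moved. The work goes in short steps, Python scripts to look and compute and a tool call to move; the robot and the scene stay as the last step left them, time stands still between calls to the robot, and variables do not carry over. Pictures are saved under pics/ and viewed, at most 10 in all, crops included, and the job is handed in when it is done.

Besides the shell and the picture viewer there is one more tool, called after "Emit:" as name([rows], argument=value, ...), one row to a line, values as JSON. move_arm: Moves the arm, as the interface text tells. Scaled input: -1 to 1 covers 80 cm each way for a shift and 120 degrees each way for a turn. Its arguments: {"type":"object","properties":{"deltas":{"type":"array","items":{"type":"array","items":{"type":"array","items":{"type":"number","minimum":-1,"maximum":1}}}},"squeeze":{"type":"number"}},"required":["deltas"]}

```bash
mkdir -p pics; python3 - <<'E'
from rig import manip
import cv2,numpy as np
s=manip.get_state();print(s)
for n in("scene","side"):
    im=manip.get_image(n);cv2.imwrite(f"pics/{n}0.png",im[:,:,::-1]);print(n,manip.camera_params(n))
print(manip.camera_params("wrist"))
E
```

```text
{'clock': 0.0, 'qpos': array([-1.33099342e+00,  2.76584739e-01,  1.50616958e+00,  2.23553111e-06,
        1.36072447e+00, -1.21021707e-01]), 'qd': array([-0.00027247, -0.00195721,  0.00035803,  0.00195298, -0.00164726,
       -0.00058465]), 'effort': array([-1.94870256e-03, -4.16775692e+01, -2.45807683e+01, -3.41001714e-04,
        1.11053512e-02,  8.62497615e-06]), 'position': array([ 0.20285571, -0.53744914,  0.23843105]), 'ee_rot': array([-9.41474208e-04,  9.83769398e-01,  1.79434895e-01, -5.48856513e-05]), 'contact_force': array([-0.60360858,  0.15073827,  0.59633085]), 'moment': array([ 0.02497385, -0.0063883 ,  0.01327582]), 'gripper_force': 0.0, 'width': 0.0854111407982585}
scene {'fx': 368.2568449970796, 'fy': 368.2568449970796, 'cx': 259.84931126164366, 'cy': 191.57439306596538, 'R': array([[-0.60426933,  0.79676423,  0.00503349],
       [ 0.54557637,  0.41835493, -0.72617187],
       [-0.58069356, -0.43605724, -0.68749479]]), 't': array([ 0.34565507, -0.20882572,  1.48961122])}
side {'fx': 382.63553834212365, 'fy': 382.63553834212365, 'cx': 258.62504254429984, 'cy': 193.77218812631503, 'R': array([[ 0.84080355, -0.54096927, -0.02004107],
       [-0.34668085, -0.50965809, -0.78743953],
       [ 0.4157665 ,  0.66902981, -0.61606602]]), 't': array([-0.46359726,  0.22935415,  1.24249504])}
{'fx': 296.1189700586817, 'fy': 296.1189700586817, 'cx': 257.2440548554822, 'cy': 193.03851330603212, 'tool_from_camera': array([[-1.10837234e-03, -9.52774115e-01, -3.03677885e-01,
         7.82613440e-02],
       [ 9.99999318e-01, -1.16756848e-03,  1.33609897e-05,
        -8.91214712e-04],
       [-3.67294731e-04, -3.03677663e-01,  9.52774759e-01,
        -1.33170927e-01],
       [ 0.00000000e+00,  0.00000000e+00,  0.00000000e+00,
         1.00000000e+00]])}
```

View pics/scene0.png

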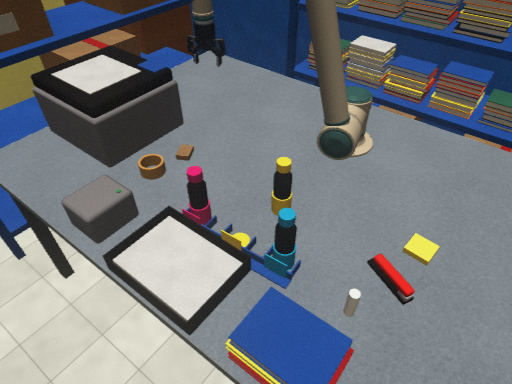

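View pics/side0.png

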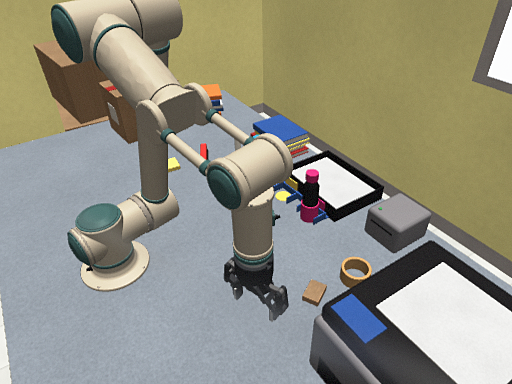

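The scene view shows the yellow bottle at (283,185) between the arm base and the rack. The empty yellow bay is the middle one, with its spot near (240,240), and the magenta (197,195) and cyan (287,240) bottles stand on either side. In the side view the spot is at (283,196), and the arm hides the yellow bottle.

```bash
cat > h.py <<'E'
import cv2,numpy as np
from rig import manip
def ray(n,u,v):
    p=manip.camera_params(n);R=p["R"];C=-R.T@p["t"]
    d=R.T@np.array([(u-p["cx"])/p["fx"],(v-p["cy"])/p["fy"],1]);return C,d
def onz(n,u,v,z):
    C,d=ray(n,u,v);return (C+d*(z-C[2])/d[2])
def proj(n,X):
    p=manip.camera_params(n);c=p["R"]@np.array(X)+p["t"];return p["fx"]*c[0]/c[2]+p["cx"],p["fy"]*c[1]/c[2]+p["cy"]
H={"yellow":(22,33),"cyan":(88,102),"magenta":(155,173)}
def blobs(im,col,amin=12):
    h=cv2.cvtColor(im,cv2.COLOR_RGB2HSV);lo,hi=H[col]
    m=cv2.inRange(h,(lo,130,60),(hi,255,255))
    n,L,st,c=cv2.connectedComponentsWithStats(m)
    return [(st[i].tolist(),c[i].round(1).tolist(),L==i) for i in range(1,n) if st[i][4]>=amin]
def axis(n,mask,z,r,bottom):
    ys,xs=np.nonzero(mask);y=ys.max()+.5 if bottom else ys.min()-.5
    u=(xs.min()+xs.max())/2
    P=onz(n,u,y,z);C,_=ray(n,u,y);d=(P-C)[:2];d/=np.linalg.norm(d)
    return P[:2]+d*r*(1 if bottom else -1)
E
python3 - <<'E'
from h import *
for n in("scene","side"):
    im=cv2.imread(f"pics/{n}0.png")[:,:,::-1].copy()
    for c in H:
        for st,ce,m in blobs(im,c):
            if not(150<ce[0]<450 and 140<ce[1]<290):continue
            print(n,c,st,ce,"band",axis(n,m,0,.032,1).round(3),"cap",axis(n,m,.2,.022,0).round(3),"flat",onz(n,*ce,0)[:2].round(3))
a=cv2.imread("pics/scene0.png")
b=cv2.imread("pics/side0.png")
o=np.hstack([cv2.resize(a[150:300,160:320],None,fx=2.5,fy=2.5,interpolation=2),cv2.resize(b[230:330,210:316],None,fx=3.75,fy=3.75,interpolation=2)])
cv2.imwrite("pics/c1.png",o)
E
```

```text
scene yellow [277, 157, 14, 13, 131] [283.8, 162.0] band [ 0.278 -0.11 ] cap [0.478 0.012] flat [ 0.269 -0.117]
scene yellow [272, 191, 20, 12, 72] [281.1, 197.8] band [ 0.424 -0.018] cap [0.602 0.091] flat [ 0.433 -0.015]
scene yellow [273, 203, 7, 7, 18] [276.6, 205.7] band [ 0.461 -0.015] cap [0.647 0.106] flat [ 0.473 -0.006]
scene yellow [221, 230, 29, 17, 182] [239.5, 237.6] band [ 0.663 -0.028] cap [0.779 0.084] flat [ 0.652 -0.017]
scene yellow [403, 234, 36, 31, 640] [420.6, 248.6] band [0.383 0.455] cap [0.527 0.427] flat [0.358 0.436]
scene cyan [279, 208, 17, 20, 283] [286.6, 217.1] band [0.503 0.059] cap [0.645 0.137] flat [0.495 0.049]
scene cyan [264, 243, 32, 35, 588] [279.5, 261.3] band [0.667 0.144] cap [0.749 0.187] flat [0.65 0.13]
scene magenta [187, 166, 16, 17, 225] [194.3, 174.0] band [ 0.535 -0.326] cap [ 0.663 -0.161] flat [ 0.523 -0.335]
scene magenta [182, 199, 29, 26, 367] [198.6, 213.8] band [ 0.674 -0.184] cap [ 0.757 -0.063] flat [ 0.656 -0.185]
side yellow [287, 138, 23, 9, 29] [298.1, 142.1] band [0.953 0.276] cap [0.75  0.027] flat [0.958 0.283]
side yellow [168, 165, 12, 7, 43] [173.4, 168.1] band [0.374 0.422] cap [0.287 0.121] flat [0.375 0.416]
side yellow [286, 177, 12, 13, 73] [292.0, 183.1] band [0.729 0.026] cap [ 0.577 -0.166] flat [0.737 0.035]
side yellow [276, 192, 14, 9, 90] [281.9, 195.5] band [ 0.658 -0.01 ] cap [ 0.505 -0.215] flat [ 0.655 -0.009]
side magenta [306, 169, 13, 15, 155] [311.8, 175.6] band [0.824 0.01 ] cap [ 0.661 -0.166] flat [0.837 0.031]
side magenta [301, 198, 24, 24, 316] [310.7, 210.5] band [ 0.68  -0.171] cap [ 0.562 -0.29 ] flat [ 0.691 -0.143]
```

View pics/c1.png

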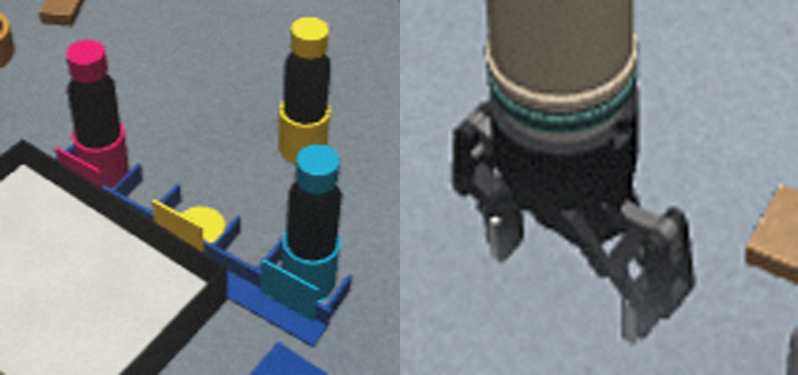

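Emit:
move_arm([
  [[0.59,-0.5,-0.27,0.143,-1],[0.59,-0.5,-0.27,0.143,-1],[0.59,-0.5,-0.27,0.143,-1],[0.59,-0.5,-0.27,0.143,-1],[0.59,-0.5,-0.27,0.143,-1],[0.59,-0.5,-0.27,0.143,-1],[0.59,-0.5,-0.27,0.143,-1],[0.59,-0.5,-0.27,0.143,-1],[0.59,-0.5,-0.27,0.143,-1],[0.59,-0.5,-0.27,0.143,-1],[0.59,-0.5,-0.27,0.143,-1],[0.59,-0.5,-0.27,0.143,-1]],
])

```text
clock: 1.3
position: [0.4783, -0.0408, 0.4375]
ee_rot: [0.0, 1.0, 0.031, -0.0]
contact_force: [0.3, -0.5, 0.1]
width: 0.0852
gripper_force: 0.0
```

Emit:
move_arm([
  [[0.7,0,0,0,-1],[0.7,0,0,0,-1],[0.7,0,0,0,-1],[0.7,0,0,0,-1],[0.7,0,0,0,-1],[0.7,0,0,0,-1],[0.7,0,0,0,-1],[0.7,0,0,0,-1],[0.7,0,0,0,-1],[0.7,0,0,0,-1],[0.7,0,0,0,-1],[0.7,0,0,0,-1]],
])

```text
clock: 2.5
position: [0.8793, -0.0097, 0.3608]
ee_rot: [0.001, 0.999, 0.031, 0.021]
contact_force: [0.1, -0.7, 1.2]
width: 0.0856
gripper_force: 0.0
```

```bash
python3 -c "
from h import *
s=manip.get_state();print(s['qpos'],s['position'],s['ee_rot'])"
```

```text
[-0.0912697   0.83207219  0.22039894  0.00348038  2.04633806  1.41984428] [ 0.87929166 -0.00967851  0.36079078] [0.00106574 0.99929983 0.03065911 0.0214182 ]
```

Emit:
move_arm([
  [[-0.4,0,-1,0,-1],[-0.4,0,-1,0,-1],[-0.4,0,-1,0,-1],[-0.4,0,-1,0,-1],[-0.4,0,-1,0,-1],[-0.4,0,-1,0,-1],[-0.4,0,-1,0,-1],[-0.4,0,-1,0,-1],[-0.4,0,-1,0,-1],[-0.4,0,-1,0,-1],[-0.4,0,-1,0,-1],[-0.4,0,-1,0,-1]],
])

```text
clock: 3.7
position: [0.5294, -0.0185, 0.6903]
ee_rot: [0.002, 0.999, 0.031, 0.033]
contact_force: [0.1, 0.4, 0.3]
width: 0.0853
gripper_force: 0.0
```

```bash
python3 -c "
from h import *
s=manip.get_state();print(s['qpos'],s['position'],s['ee_rot'])"
```

```text
[-0.1726524   0.35817667  0.22040493  0.01554353  2.49800486  1.34972967] [ 0.52942365 -0.0185029   0.69033727] [0.00198305 0.99899475 0.0305546  0.03274089]
```

Emit:
move_arm([
  [[0,0,-1,0,-1],[0,0,-1,0,-1],[0,0,-1,0,-1],[0,0,-1,0,-1],[0,0,-1,0,-1],[0,0,-1,0,-1],[0,0,-1,0,-1],[0,0,-1,0,-1],[0,0,-1,0,-1],[0,0,-1,0,-1],[0,0,-1,0,-1],[0,0,-1,0,-1]],
])

```text
clock: 4.9
position: [0.3602, -0.0129, 0.7678]
ee_rot: [0.002, 0.999, 0.031, 0.04]
contact_force: [0.2, 0.2, -0.7]
width: 0.0856
gripper_force: 0.0
```

```bash
python3 -c "
from h import *
s=manip.get_state();print(s['qpos'],s['position'],s['ee_rot'])"
```

```text
[-0.24760036  0.17136925  0.22148251  0.03937946  2.66979006  1.29772121] [ 0.36021569 -0.01289541  0.76783332] [0.00218544 0.99871852 0.03060018 0.04025131]
```

Emit:
move_arm([
  [[0.3,0,-1,0,-1],[0.3,0,-1,0,-1],[0.3,0,-1,0,-1],[0.3,0,-1,0,-1],[0.3,0,-1,0,-1],[0.3,0,-1,0,-1],[0.3,0,-1,0,-1],[0.3,0,-1,0,-1],[0.3,0,-1,0,-1],[0.3,0,-1,0,-1],[0.3,0,-1,0,-1],[0.3,0,-1,0,-1]],
])

```text
clock: 6.1
position: [0.3275, -0.0024, 0.7808]
ee_rot: [0.003, 0.998, 0.031, 0.049]
contact_force: [-0.7, -0.3, 0.3]
width: 0.0856
gripper_force: 0.0
```

```bash
python3 -c "
from h import *
s=manip.get_state();print(s['qpos'],s['position'],s['ee_rot'])"
```

```text
[-0.24519766  0.13077092  0.22138087  0.05048074  2.69266093  1.31083481] [ 0.32753462 -0.00237218  0.7807848 ] [0.00255583 0.99831252 0.03061036 0.04928059]
```

Emit:
move_arm([
  [[1,0,-0.6,0,-1],[1,0,-0.6,0,-1],[1,0,-0.6,0,-1],[1,0,-0.6,0,-1],[1,0,-0.6,0,-1],[1,0,-0.6,0,-1],[1,0,-0.6,0,-1],[1,0,-0.6,0,-1]],
])

```text
clock: 6.9
position: [0.4973, 0.0139, 0.7195]
ee_rot: [0.003, 0.998, 0.031, 0.061]
contact_force: [-0.1, 0.7, -0.3]
width: 0.0854
gripper_force: 0.0
```

```bash
python3 -c "
from h import *
s=manip.get_state();print(s['qpos'],s['position'],s['ee_rot'])"
```

```text
[-0.12181152  0.30033342  0.22123852  0.02234344  2.49758522  1.4063017 ] [0.49733059 0.01385385 0.71952402] [0.00264221 0.99763817 0.03062392 0.06142708]
```

Emit:
move_arm([
  [[0.375,0,0.5,0,-1],[0.375,0,0.5,0,-1],[0.375,0,0.5,0,-1],[0.375,0,0.5,0,-1],[0.375,0,0.5,0,-1],[0.375,0,0.5,0,-1],[0.375,0,0.5,0,-1],[0.375,0,0.5,0,-1],[0.375,0,0.5,0,-1],[0.375,0,0.5,0,-1],[0.375,0,0.5,0,-1]],
])

```text
clock: 8.0
position: [0.8444, 0.0316, 0.3471]
ee_rot: [0.002, 0.998, 0.031, 0.054]
contact_force: [0.1, 0.1, -3.4]
width: 0.0855
gripper_force: 0.0
```

Emit:
move_arm([
  [[1,0,-0.2,0,-1],[1,0,-0.2,0,-1],[1,0,-0.2,0,-1],[1,0,-0.2,0,-1],[1,0,-0.2,0,-1],[1,0,-0.2,0,-1],[1,0,-0.2,0,-1],[1,0,-0.2,0,-1]],
])

```text
clock: 8.8
position: [0.9469, 0.042, 0.3288]
ee_rot: [0.002, 0.996, 0.031, 0.085]
contact_force: [-0.8, 0.5, -0.5]
width: 0.0853
gripper_force: 0.0
```

```bash
python3 -c "
from h import *
s=manip.get_state();print(s['qpos'],s['position'],s['ee_rot'])"
```

```text
[-0.03103613  0.87418652  0.22039172  0.00578382  1.87717579  1.48053005] [0.94694217 0.04200142 0.32882475] [0.00247269 0.99592278 0.03060638 0.08482302]
```

Emit:
move_arm([
  [[1,0,-0.2,0,-1],[1,0,-0.2,0,-1],[1,0,-0.2,0,-1],[1,0,-0.2,0,-1],[1,0,-0.2,0,-1],[1,0,-0.2,0,-1],[1,0,-0.2,0,-1],[1,0,-0.2,0,-1],[1,0,-0.2,0,-1],[1,0,-0.2,0,-1],[1,0,-0.2,0,-1],[1,0,-0.2,0,-1]],
])

```text
clock: 10.0
position: [0.9922, 0.0497, 0.2791]
ee_rot: [0.002, 0.994, 0.031, 0.107]
contact_force: [-0.1, 0.3, -0.9]
width: 0.0848
gripper_force: 0.0
```

Emit:
move_arm([
  [[1,0,-0.1,0,-1],[1,0,-0.1,0,-1],[1,0,-0.1,0,-1],[1,0,-0.1,0,-1],[1,0,-0.1,0,-1],[1,0,-0.1,0,-1],[1,0,-0.1,0,-1],[1,0,-0.1,0,-1],[1,0,-0.1,0,-1],[1,0,-0.1,0,-1],[1,0,-0.1,0,-1],[1,0,-0.1,0,-1]],
])

```text
clock: 11.2
position: [1.0344, 0.0554, 0.2313]
ee_rot: [0.001, 0.991, 0.031, 0.131]
contact_force: [0.8, -0.7, -0.3]
width: 0.0856
gripper_force: 0.0
```

```bash
python3 -c "
from h import *
s=manip.get_state();print(s['qpos'],s['position'],s['ee_rot'])"
```

```text
[-0.01681498  0.9880841   0.22138878  0.00968064  1.67036093  1.49431721] [1.03437199 0.05544972 0.23134141] [0.00137823 0.99096178 0.03067728 0.13058234]
```

Emit:
move_arm([
  [[1,0,-0.6,0,-1],[1,0,-0.6,0,-1],[1,0,-0.6,0,-1],[1,0,-0.6,0,-1],[1,0,-0.6,0,-1],[1,0,-0.6,0,-1],[1,0,-0.6,0,-1],[1,0,-0.6,0,-1],[1,0,-0.6,0,-1],[1,0,-0.6,0,-1],[1,0,-0.6,0,-1],[1,0,-0.6,0,-1]],
])

```text
clock: 12.4
position: [0.9878, 0.0565, 0.3504]
ee_rot: [0.001, 0.988, 0.031, 0.153]
contact_force: [-1.3, -0.1, -1.0]
width: 0.0854
gripper_force: 0.0
```

Emit:
move_arm([
  [[1,0,-0.3,0,-1],[1,0,-0.3,0,-1],[1,0,-0.3,0,-1],[1,0,-0.3,0,-1],[1,0,-0.3,0,-1],[1,0,-0.3,0,-1],[1,0,-0.3,0,-1],[1,0,-0.3,0,-1],[1,0,-0.3,0,-1],[1,0,-0.3,0,-1],[1,0,-0.3,0,-1],[1,0,-0.3,0,-1]],
])

```text
clock: 13.6
position: [0.9956, 0.0589, 0.3687]
ee_rot: [0.0, 0.984, 0.031, 0.177]
contact_force: [0.2, -0.0, 0.0]
width: 0.0855
gripper_force: 0.0
```

Emit:
move_arm([
  [[1,0,-0.2,0,-1],[1,0,-0.2,0,-1],[1,0,-0.2,0,-1],[1,0,-0.2,0,-1],[1,0,-0.2,0,-1],[1,0,-0.2,0,-1],[1,0,-0.2,0,-1],[1,0,-0.2,0,-1],[1,0,-0.2,0,-1],[1,0,-0.2,0,-1],[1,0,-0.2,0,-1],[1,0,-0.2,0,-1]],
])

```text
clock: 14.8
position: [1.0146, 0.0613, 0.37]
ee_rot: [-0.0, 0.979, 0.031, 0.2]
contact_force: [0.6, -0.4, -1.1]
width: 0.0853
gripper_force: 0.0
```

Emit:
move_arm([
  [[1,0,-0.2,0,-1],[1,0,-0.2,0,-1],[1,0,-0.2,0,-1],[1,0,-0.2,0,-1],[1,0,-0.2,0,-1],[1,0,-0.2,0,-1],[1,0,-0.2,0,-1],[1,0,-0.2,0,-1],[1,0,-0.2,0,-1],[1,0,-0.2,0,-1],[1,0,-0.2,0,-1],[1,0,-0.2,0,-1]],
])

```text
clock: 16.0
position: [1.0237, 0.0628, 0.387]
ee_rot: [-0.001, 0.974, 0.031, 0.224]
contact_force: [0.1, -1.2, 0.3]
width: 0.0852
gripper_force: 0.0
```

Emit:
move_arm([
  [[1,0,-0.2,0,-1],[1,0,-0.2,0,-1],[1,0,-0.2,0,-1],[1,0,-0.2,0,-1],[1,0,-0.2,0,-1],[1,0,-0.2,0,-1],[1,0,-0.2,0,-1],[1,0,-0.2,0,-1],[1,0,-0.2,0,-1],[1,0,-0.2,0,-1],[1,0,-0.2,0,-1],[1,0,-0.2,0,-1]],
])

```text
clock: 17.2
position: [1.0254, 0.0638, 0.4148]
ee_rot: [-0.002, 0.968, 0.031, 0.247]
contact_force: [0.9, 0.5, -0.2]
width: 0.0855
gripper_force: 0.0
```

Emit:
move_arm([
  [[1,0,-0.1,0,-1],[1,0,-0.1,0,-1],[1,0,-0.1,0,-1],[1,0,-0.1,0,-1],[1,0,-0.1,0,-1],[1,0,-0.1,0,-1],[1,0,-0.1,0,-1],[1,0,-0.1,0,-1],[1,0,-0.1,0,-1],[1,0,-0.1,0,-1],[1,0,-0.1,0,-1],[1,0,-0.1,0,-1]],
])

```text
clock: 18.4
position: [1.0409, 0.0652, 0.4228]
ee_rot: [-0.003, 0.962, 0.031, 0.271]
contact_force: [-1.0, 0.1, -0.4]
width: 0.0854
gripper_force: 0.0
```

Emit:
move_arm([
  [[1,0,-0.1,0,-1],[1,0,-0.1,0,-1],[1,0,-0.1,0,-1],[1,0,-0.1,0,-1],[1,0,-0.1,0,-1],[1,0,-0.1,0,-1],[1,0,-0.1,0,-1],[1,0,-0.1,0,-1],[1,0,-0.1,0,-1],[1,0,-0.1,0,-1],[1,0,-0.1,0,-1],[1,0,-0.1,0,-1]],
])

```text
clock: 19.6
position: [1.0465, 0.0661, 0.4448]
ee_rot: [-0.003, 0.955, 0.03, 0.294]
contact_force: [0.0, -0.1, 1.3]
width: 0.0856
gripper_force: 0.0
```

Emit:
move_arm([
  [[1,0,0,0,-1],[1,0,0,0,-1],[1,0,0,0,-1],[1,0,0,0,-1],[1,0,0,0,-1],[1,0,0,0,-1],[1,0,0,0,-1],[1,0,0,0,-1],[1,0,0,0,-1],[1,0,0,0,-1],[1,0,0,0,-1],[1,0,0,0,-1]],
])

```text
clock: 20.8
position: [1.0647, 0.0674, 0.449]
ee_rot: [-0.004, 0.948, 0.03, 0.317]
contact_force: [0.7, -0.0, -0.1]
width: 0.0852
gripper_force: 0.0
```

Emit:
move_arm([
  [[1,0,0,0,-1],[1,0,0,0,-1],[1,0,0,0,-1],[1,0,0,0,-1],[1,0,0,0,-1],[1,0,0,0,-1],[1,0,0,0,-1],[1,0,0,0,-1],[1,0,0,0,-1],[1,0,0,0,-1],[1,0,0,0,-1],[1,0,0,0,-1]],
])

```text
clock: 22.0
position: [1.0717, 0.0682, 0.4687]
ee_rot: [-0.005, 0.94, 0.03, 0.34]
contact_force: [0.2, 0.3, -0.7]
width: 0.0852
gripper_force: 0.0
```

```bash
cat >> h.py <<'E'
from scipy.spatial.transform import Rotation as Ro
def rot(s): q=s["ee_rot"];return Ro.from_quat([q[1],q[2],q[3],q[0]]).as_matrix()
def delta(P,s=None):
    s=s or manip.get_state();return (rot(s).T@(np.array(P)-s["position"])/.8).round(4)
E
python3 - <<'E'
from h import *
s=manip.get_state();print(s['qpos'],s['position']);print(rot(s).round(3))
for P in [(.7,.02,.5),(.33,.0,.40),(.33,0.02,.2)]:print(delta(P))
im=manip.get_image("scene");cv2.imwrite("pics/s1.png",im[:,:,::-1])
for st,ce,m in blobs(im,"yellow"):
    if 200<ce[0]<320 and 140<ce[1]<290: print(st,ce,axis("scene",m,.2,.022,0).round(3),axis("scene",m,0,.032,1).round(3))
E
```

```text
[-0.01397422  0.80128417  0.22140321  0.03897897  1.42629093  1.50075264] [1.07172994 0.06817824 0.4686817 ]
[[ 0.767  0.06   0.639]
 [ 0.054 -0.998  0.03 ]
 [ 0.639  0.012 -0.769]]
[-0.3347  0.0326 -0.3286]
[-0.7707  0.0283 -0.5286]
[-9.292e-01  5.000e-04 -3.357e-01]
[277, 157, 14, 11, 127] [283.5, 161.7] [0.478 0.012] [ 0.269 -0.117]
[272, 191, 20, 12, 75] [280.3, 197.9] [0.602 0.091] [ 0.424 -0.018]
[221, 230, 29, 17, 186] [239.3, 237.7] [0.779 0.084] [ 0.663 -0.028]
```

Emit:
move_arm([
  [[-0.72,0.027,-0.5,0,0.06],[-0.72,0.027,-0.5,0,0.06],[-0.72,0.027,-0.5,0,0.06],[-0.72,0.027,-0.5,0,0.06],[-0.72,0.027,-0.5,0,0.06],[-0.72,0.027,-0.5,0,0.06],[-0.72,0.027,-0.5,0,0.06],[-0.72,0.027,-0.5,0,0.06],[-0.72,0.027,-0.5,0,0.06],[-0.72,0.027,-0.5,0,0.06],[-0.72,0.027,-0.5,0,0.06],[-0.72,0.027,-0.5,0,0.06]],
], squeeze=20)

```text
clock: 23.25
position: [0.4978, 0.0156, 0.4194]
ee_rot: [-0.005, 0.94, 0.031, 0.34]
contact_force: [-0.4, -1.0, 0.1]
width: 0.0401
gripper_force: 0.0
```

```bash
python3 - <<'E'
from h import *
s=manip.get_state();print(s['qpos'],s['position'],s['width']);print(rot(s).round(3))
for P in [(.37,.005,.40),(.37,0.005,.2),(.37,0.005,.1),(.37,.005,.022)]:print(delta(P))
im=manip.get_image("side");cv2.imwrite("pics/s2.png",im[:,:,::-1])
E
```

```text
[-0.24129006 -0.25913311  1.81039886  0.22849011  0.92900441  1.18983675] [0.49779136 0.01558402 0.41938884] 0.04012918917889554
[[ 0.767  0.061  0.639]
 [ 0.055 -0.998  0.03 ]
 [ 0.64   0.012 -0.768]]
[-0.1387  0.0032 -0.0839]
[-2.986e-01  1.000e-04  1.082e-01]
[-0.3786 -0.0015  0.2042]
[-0.441  -0.0027  0.2792]
```

View pics/s2.png

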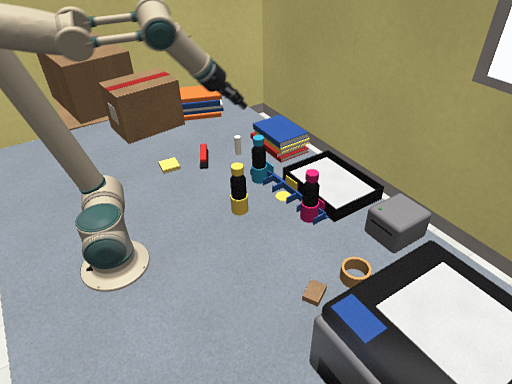

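The side view now shows the yellow bottle clearly at (238,190), cyan at (258,160) and magenta at (311,195). The tool leans well, with its tips leading above the bench.

Emit:
move_arm([
  [[-0.139,0.003,-0.084,0,0.06],[-0.139,0.003,-0.084,0,0.06],[-0.139,0.003,-0.084,0,0.06],[-0.299,0,0.108,0,0.06],[-0.299,0,0.108,0,0.06],[-0.299,0,0.108,0,0.06],[-0.299,0,0.108,0,0.06],[-0.379,-0.0015,0.204,0,0.06],[-0.379,-0.0015,0.204,0,0.06],[-0.379,-0.0015,0.204,0,0.06],[-0.379,-0.0015,0.204,0,0.06]],
])

```text
clock: 24.4
position: [0.3796, 0.0108, 0.1197]
ee_rot: [-0.013, 0.936, 0.035, 0.35]
contact_force: [1.6, 0.8, 0.8]
width: 0.0403
gripper_force: 0.0
```

```bash
python3 - <<'E'
from h import *
s=manip.get_state();print(s['clock'],s['qpos'],s['position'],s['width']);print(rot(s).round(3))
for P in [(.37,.005,.022)]:print(delta(P))
im=cv2.imread("pics/s2.png")[:,:,::-1].copy()
for c in H:
  for st,ce,m in blobs(im,c):
    if 200<ce[0]<330 and 130<ce[1]<230: print(c,st,ce,axis("side",m,.2,.022,0).round(3),axis("side",m,0,.032,1).round(3),onz("side",*ce,0).round(3))
E
```

```text
24.4 [-0.53872179 -0.11954597  2.61833262  1.51064018  0.38804696 -0.42235741] [0.37962242 0.01082027 0.11974958] 0.04028539622770634
[[ 0.753  0.074  0.654]
 [ 0.055 -0.997  0.049]
 [ 0.656 -0.001 -0.755]]
[-0.0896  0.0064  0.084 ]
yellow [265, 138, 45, 15, 88] [283.5, 144.9] [0.716 0.051] [0.879 0.263] [0.886 0.302 0.   ]
yellow [231, 163, 13, 14, 129] [236.8, 168.8] [0.473 0.007] [0.588 0.231] [0.602 0.254 0.   ]
yellow [285, 175, 13, 15, 86] [291.2, 181.9] [ 0.582 -0.155] [0.727 0.028] [0.739 0.043 0.   ]
yellow [230, 193, 18, 22, 228] [239.5, 205.1] [ 0.391 -0.143] [0.47  0.017] [ 0.486  0.034 -0.   ]
yellow [276, 192, 14, 9, 91] [282.0, 195.6] [ 0.505 -0.215] [ 0.658 -0.01 ] [ 0.655 -0.01   0.   ]
cyan [253, 134, 11, 13, 118] [258.3, 140.0] [0.643 0.14 ] [0.795 0.385] [0.812 0.409 0.   ]
cyan [251, 161, 23, 22, 262] [260.4, 172.4] [ 0.551 -0.031] [0.655 0.135] [0.672 0.173 0.   ]
magenta [306, 169, 13, 15, 156] [311.8, 175.6] [ 0.661 -0.166] [0.824 0.01 ] [0.837 0.031 0.   ]
magenta [301, 198, 24, 24, 316] [310.7, 210.5] [ 0.562 -0.29 ] [ 0.68  -0.171] [ 0.691 -0.143  0.   ]
```

```bash
python3 - <<'E'
from h import *
for P in [(.413,.008,.12),(.413,.008,.07),(.413,.008,.03)]:print(delta(P))
E
```

```text
[0.0314 0.0066 0.0269]
[-0.0096  0.0066  0.0741]
[-0.0424  0.0067  0.1118]
```

Emit:
move_arm([
  [[0.031,0.0066,0.027,0,0.06],[0.031,0.0066,0.027,0,0.06],[0.01,0.0066,0.05,0,0.06],[-0.01,0.0066,0.074,0,0.06],[-0.01,0.0066,0.074,0,0.06],[-0.01,0.0066,0.074,0,0.06]],
])

```text
clock: 25.0
position: [0.4123, 0.0081, 0.0696]
ee_rot: [-0.013, 0.936, 0.034, 0.349]
contact_force: [0.6, 0.8, 0.5]
width: 0.0404
gripper_force: 0.0
```

```bash
python3 - <<'E'
from h import *
s=manip.get_state();print(s['clock'],s['qpos'],s['position'],s['width']);print(rot(s).round(3))
for P in [(.415,.008,.05),(.415,.008,.025)]:print(delta(P))
E
```

```text
25.0 [-0.44900505  0.15619644  2.68300367  2.3388441   0.47326237 -1.2360847 ] [0.41234965 0.00808716 0.06955369] 0.04043100230584585
[[ 0.753  0.074  0.653]
 [ 0.055 -0.997  0.049]
 [ 0.655 -0.001 -0.755]]
[-0.0135  0.0004  0.0206]
[-0.034   0.0004  0.0442]
```

Emit:
move_arm([
  [[-0.006,0.0004,0.012,0,0.06],[-0.014,0.0004,0.021,0,0.06],[-0.022,0.0004,0.03,0,0.06],[-0.028,0.0004,0.038,0,0.06],[-0.032,0.0004,0.044,0,0.06],[-0.032,0.0004,0.044,0,0.06]],
])

```text
clock: 25.6
position: [0.4305, 0.0077, 0.0385]
ee_rot: [-0.014, 0.939, 0.035, 0.342]
contact_force: [0.2, 0.6, 0.8]
width: 0.0403
gripper_force: 0.0
```

```bash
python3 - <<'E'
from h import *
s=manip.get_state();print(s['clock'],s['qpos'],s['position'],s['width'],s['contact_force']);print(rot(s).round(3))
im=manip.get_image("side");sc=manip.get_image("scene")
o=np.hstack([cv2.resize(im[120:260,160:330],None,fx=2.35,fy=2.35,interpolation=2),cv2.resize(sc[100:240,200:370],None,fx=2.35,fy=2.35,interpolation=2)])
cv2.imwrite("pics/c3.png",o[:,:,::-1])
E
```

```text
25.6 [-0.40193972  0.30778593  2.69331292  2.56444593  0.5772587  -1.44701948] [0.43053657 0.00774403 0.03854025] 0.040277053461335456 [0.21050304 0.57946341 0.79399103]
[[ 0.764  0.076  0.641]
 [ 0.056 -0.997  0.051]
 [ 0.643 -0.003 -0.766]]
```

View pics/c3.png

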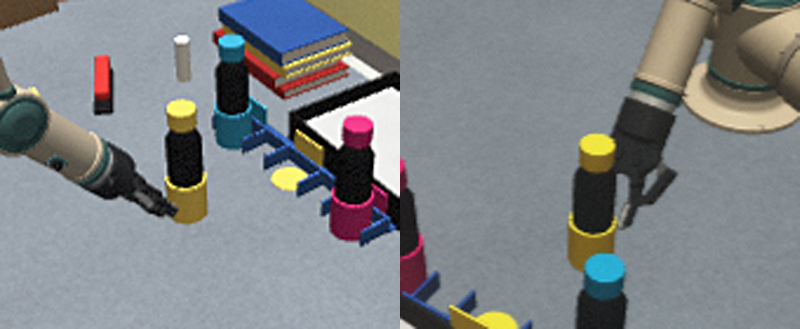

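Both crops show the tool leaning in low behind the yellow band without touching it. The elbow limit is holding the tip about 13 mm too high, so I'll trade a few degrees of lean for height.

Emit:
move_arm([
  [[-0.343,0,-0.076,0,0.06],[-0.343,0,-0.076,0,0.06],[-0.343,0,-0.076,0,0.06],[-0.343,0,-0.076,0,0.06],[-0.343,0,-0.076,0,0.06],[-0.343,0,-0.076,0,0.06],[-0.343,0,-0.076,0,0.06],[-0.343,0,-0.076,0,0.06]],
])

```text
clock: 26.5
position: [0.32, -0.0426, 0.0926]
ee_rot: [-0.019, 0.945, 0.038, 0.323]
contact_force: [0.0, -0.4, 0.4]
width: 0.0405
gripper_force: 0.0
```

```bash
python3 - <<'E'
from h import *
s=manip.get_state();print(s['clock'],s['qpos'],s['position'],s['width'],s['contact_force']);print(rot(s).round(3))
E
```

```text
26.5 [-1.16683802 -0.12213135  2.69457897  1.1360158   0.69937852 -0.62850255] [ 0.32003325 -0.04256838  0.09264248] 0.04046372993873977 [ 0.00521234 -0.43471887  0.40768534]
[[ 0.789  0.085  0.609]
 [ 0.06  -0.996  0.06 ]
 [ 0.612 -0.011 -0.791]]
```

```bash
python3 - <<'E'
from h import *
for P in [(.40,.004,.08),(.40,.004,.025)]:print(delta(P))
E
```

```text
[ 0.0727 -0.0494  0.0769]
[ 0.0306 -0.0486  0.1313]
```

Emit:
move_arm([
  [[0.073,-0.049,0.077,0,0.06],[0.073,-0.049,0.077,0,0.06],[0.073,-0.049,0.077,0,0.06],[0.06,-0.049,0.093,0,0.06],[0.045,-0.049,0.112,0,0.06],[0.031,-0.049,0.131,0,0.06],[0.031,-0.049,0.131,0,0.06]],
])

```text
clock: 27.2
position: [0.4097, 0.0034, 0.032]
ee_rot: [-0.02, 0.948, 0.038, 0.317]
contact_force: [0.0, 0.1, -0.3]
width: 0.0403
gripper_force: 0.0
```

```bash
python3 - <<'E'
from h import *
s=manip.get_state();print(s['clock'],s['qpos'],s['position'],s['width'],s['contact_force']);print(rot(s).round(3))
for P in [(.415,.006,.024),(.41,.006,.022)]:print(delta(P))
E
```

```text
27.2 [-0.45468658  0.28031777  2.69450341  2.43180802  0.51104251 -1.36620165] [0.40972395 0.00343058 0.03195347] 0.04028008326969941 [ 0.02390165  0.10204391 -0.29036715]
[[ 0.797  0.084  0.599]
 [ 0.059 -0.996  0.062]
 [ 0.602 -0.014 -0.799]]
[-0.0005 -0.0025  0.0121]
[-0.007  -0.003   0.0103]
```

Emit:
move_arm([
  [[0.001,-0.002,0.014,0,0.06],[0.001,-0.002,0.014,0,0.06]],
])

```text
clock: 27.4
position: [0.4176, 0.0057, 0.0244]
ee_rot: [-0.02, 0.947, 0.038, 0.317]
contact_force: [-1.0, 0.2, 0.2]
width: 0.0404
gripper_force: 0.0
```

```bash
python3 - <<'E'
from h import *
s=manip.get_state();print(s['clock'],s['position'],s['contact_force'],s['qpos'][2]);R=rot(s);print(R.round(3))
for P in [(.4375,.006,.022),(.54,-.020,.022),(.60,-.016,.022),(.6165,-.0135,.022)]:print(delta(P))
im=manip.get_image("wrist");sc=manip.get_image("side");sc=cv2.resize(sc[140:240,180:280],(384,384),interpolation=2)
cv2.imwrite("pics/w1.png",cv2.resize(np.hstack([im,sc]),(800,343))[:,:,::-1])
E
```

```text
27.4 [0.41756543 0.00570794 0.02443452] [-1.04971141  0.22492856  0.16339458] 2.6935080746179785
[[ 0.796  0.085  0.6  ]
 [ 0.059 -0.996  0.063]
 [ 0.603 -0.015 -0.798]]
[0.018  0.0018 0.0174]
[0.1181 0.045  0.0922]
[0.178  0.0464 0.1375]
[0.1946 0.045  0.1501]
```

View pics/w1.png

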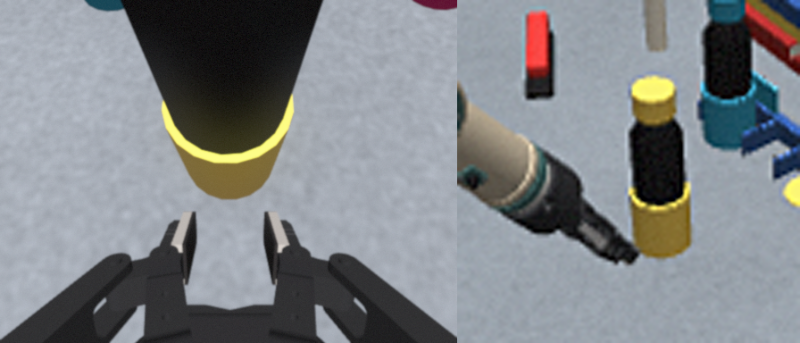

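The wrist view shows the band centred between the tips, with the bottle's midline at column 228 and the fingers' at 231, and nothing touching. I'll start the slow push.

Emit:
move_arm([
  [[0.006,0.0006,0.0058,0,0.06],[0.011,0.0011,0.0107,0,0.06],[0.015,0.0015,0.0145,0,0.06],[0.019,0.002,0.018,0,0.06],[0.023,0.004,0.021,0,0.06],[0.028,0.006,0.0248,0,0.06],[0.033,0.008,0.0285,0,0.06],[0.038,0.0104,0.0323,0,0.06],[0.043,0.0125,0.036,0,0.06],[0.048,0.0146,0.0398,0,0.06],[0.053,0.0168,0.0435,0,0.06],[0.057,0.0187,0.0466,0,0.06]],
])

```text
clock: 28.7
position: [0.4754, -0.0037, 0.0219]
ee_rot: [-0.02, 0.948, 0.038, 0.316]
contact_force: [-5.1, 2.4, 3.2]
width: 0.0398
gripper_force: 2.8
```

```bash
cat > chk.py <<'E'
from h import *
s=manip.get_state();print(s['clock'],s['position'],s['contact_force'],s['moment']);print(rot(s)[:,2].round(3))
for n in("scene","side"):
    im=manip.get_image(n)
    for st,ce,m in blobs(im,"yellow",30):
        if 200<ce[0]<320 and 130<ce[1]<290: print(n,st,"cap",axis(n,m,.2,.022,0).round(3),"band",axis(n,m,0,.032,1).round(3))
for P in [(.54,-.020,.022),(.60,-.016,.022),(.6165,-.0145,.022)]:print(delta(P,s))
E
python3 chk.py
```

```text
28.7 [ 0.4754324  -0.0036939   0.02193621] [-5.07197296  2.44852239  3.20785981] [0.27650923 0.6073862  0.2986771 ]
[ 0.598  0.063 -0.799]
scene [266, 162, 16, 16, 146] cap [0.514 0.003] band [ 0.338 -0.114]
scene [262, 196, 21, 14, 86] cap [0.632 0.083] band [ 0.47  -0.026]
scene [221, 230, 29, 17, 187] cap [0.779 0.084] band [ 0.663 -0.028]
side [265, 138, 45, 15, 91] cap [0.716 0.051] band [0.879 0.263]
side [242, 161, 13, 14, 122] cap [ 0.511 -0.003] band [0.636 0.217]
side [285, 175, 13, 15, 87] cap [ 0.582 -0.155] band [0.727 0.028]
side [241, 192, 17, 21, 190] cap [ 0.42  -0.157] band [0.51  0.004]
side [276, 192, 14, 9, 91] cap [ 0.505 -0.215] band [ 0.658 -0.01 ]
[0.0632 0.0272 0.0469]
[0.1232 0.0286 0.0921]
[0.1398 0.0285 0.1045]
```

Emit:
move_arm([
  [[0.005,0.002,0.004,0,0.06],[0.0105,0.004,0.008,0,0.06],[0.016,0.006,0.012,0,0.06],[0.021,0.008,0.016,0,0.06],[0.0265,0.0105,0.0195,0,0.06],[0.032,0.0125,0.0235,0,0.06],[0.037,0.0145,0.0275,0,0.06],[0.042,0.0165,0.0313,0,0.06],[0.0475,0.0185,0.035,0,0.06],[0.053,0.021,0.039,0,0.06],[0.058,0.023,0.043,0,0.06],[0.063,0.025,0.047,0,0.06]],
])

```text
clock: 30.0
position: [0.5419, -0.0193, 0.0227]
ee_rot: [-0.02, 0.947, 0.038, 0.318]
contact_force: [-2.6, 0.7, -1.5]
width: 0.0401
gripper_force: 1.5
```

```bash
python3 chk.py
```

```text
30.0 [ 0.54188579 -0.0192633   0.02272535] [-2.6033543   0.69989802 -1.48048337] [0.01096253 0.72994635 0.08022803]
[ 0.601  0.062 -0.797]
scene [247, 171, 16, 13, 149] cap [ 0.579 -0.015] band [ 0.406 -0.15 ]
scene [245, 206, 21, 17, 98] cap [0.687 0.071] band [ 0.55  -0.037]
scene [221, 230, 29, 17, 182] cap [0.779 0.084] band [ 0.663 -0.028]
side [265, 138, 45, 15, 96] cap [0.716 0.051] band [0.879 0.263]
side [261, 156, 12, 15, 119] cap [ 0.582 -0.012] band [0.719 0.197]
side [285, 175, 13, 15, 84] cap [ 0.582 -0.155] band [0.727 0.028]
side [259, 187, 31, 22, 281] cap [ 0.499 -0.179] band [ 0.602 -0.03 ]
[-0.0025  0.0007 -0.0007]
[0.0575 0.0021 0.0446]
[0.074  0.0019 0.0571]
```

Emit:
move_arm([
  [[0.0055,0.0002,0.0042,0,0.06],[0.011,0.0003,0.0084,0,0.06],[0.0165,0.0005,0.0126,0,0.06],[0.022,0.0006,0.0168,0,0.06],[0.0275,0.0008,0.021,0,0.06],[0.033,0.001,0.0252,0,0.06],[0.0385,0.0012,0.0294,0,0.06],[0.044,0.0014,0.0337,0,0.06],[0.0495,0.0016,0.0379,0,0.06],[0.055,0.0017,0.0421,0,0.06],[0.0605,0.0018,0.0463,0,0.06],[0.0655,0.002,0.0502,0,0.06]],
])

```text
clock: 31.3
position: [0.6079, -0.0151, 0.0224]
ee_rot: [-0.02, 0.947, 0.038, 0.318]
contact_force: [-4.0, 0.9, 1.6]
width: 0.0398
gripper_force: 2.3
```

```bash
python3 chk.py; python3 - <<'E'
from h import *
im=manip.get_image("side");sc=manip.get_image("scene")
cv2.imwrite("pics/c4.png",np.hstack([cv2.resize(im[120:240,220:340],(400,400),interpolation=2),cv2.resize(sc[140:290,180:330],(400,400),interpolation=2)])[:,:,::-1])
E
```

```text
31.3 [ 0.60785039 -0.01509327  0.02240946] [-4.0401272   0.8749968   1.55901246] [-0.04570594  0.7048274   0.01283475]
[ 0.601  0.062 -0.797]
scene [233, 184, 17, 18, 180] cap [ 0.644 -0.009] band [ 0.505 -0.133]
scene [232, 218, 21, 16, 85] cap [0.739 0.072] band [ 0.611 -0.042]
scene [221, 230, 21, 13, 71] cap [0.784 0.076] band [ 0.659 -0.047]
side [265, 138, 45, 26, 203] cap [0.716 0.051] band [0.825 0.189]
side [273, 176, 25, 26, 237] cap [ 0.563 -0.149] band [ 0.662 -0.02 ]
[-0.0681 -0.001  -0.0509]
[-0.0082  0.0003 -0.0056]
[0.0083 0.0002 0.0069]
```

View pics/c4.png

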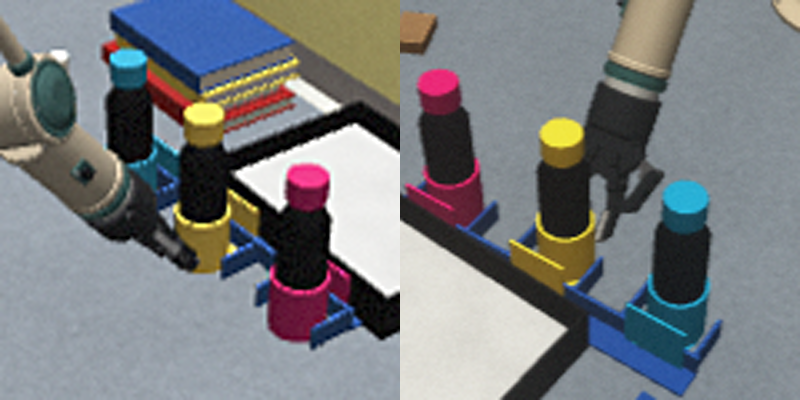

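The bottle is upright inside the cheeks with about 10 mm left to the stop. I'll go on slowly until it makes contact.

Emit:
move_arm([
  [[0.002,0,0.0015,0,0.06],[0.004,0,0.003,0,0.06],[0.006,0,0.0045,0,0.06],[0.008,0,0.006,0,0.06]],
])

```text
clock: 31.9
position: [0.6143, -0.0145, 0.0222]
ee_rot: [-0.02, 0.947, 0.038, 0.317]
contact_force: [-6.6, -0.2, 3.4]
width: 0.0402
gripper_force: 3.0
```

Emit:
move_arm([
  [[0.001,0,0.00075,0,0.06],[0.002,0,0.0015,0,0.06],[0.003,0,0.00225,0,0.06]],
])

```text
clock: 32.2
position: [0.6173, -0.0143, 0.0221]
ee_rot: [-0.02, 0.947, 0.038, 0.317]
contact_force: [-5.4, -0.5, 3.1]
width: 0.0401
gripper_force: 2.9
```

Emit:
move_arm([
  [[0.001,0,0.00075,0,0.06],[0.002,0,0.0015,0,0.06]],
])

```text
clock: 32.4
position: [0.6193, -0.0141, 0.0221]
ee_rot: [-0.02, 0.947, 0.038, 0.317]
contact_force: [-4.9, -0.4, 3.1]
width: 0.0401
gripper_force: 2.9
```

```bash
python3 chk.py
```

```text
32.4 [ 0.61930012 -0.01410412  0.02213467] [-4.94218382 -0.44367703  3.094208  ] [-0.09044215  0.67020526 -0.03361465]
[ 0.599  0.061 -0.798]
scene [230, 187, 17, 14, 173] cap [ 0.658 -0.008] band [ 0.508 -0.144]
scene [221, 221, 30, 22, 164] cap [0.756 0.066] band [ 0.65  -0.036]
side [265, 139, 24, 24, 157] cap [0.68  0.067] band [0.791 0.223]
side [281, 138, 29, 11, 39] cap [0.741 0.034] band [0.931 0.27 ]
side [275, 178, 23, 23, 203] cap [ 0.558 -0.16 ] band [ 0.669 -0.018]
[-0.0794 -0.001  -0.0597]
[-0.0194  0.0003 -0.0145]
[-0.0029  0.0002 -0.002 ]
```

No rise in force yet, so a few more 1 mm steps.

Emit:
move_arm([
  [[0.001,0,0.00075,0,0.06],[0.002,0,0.0015,0,0.06]],
])

```text
clock: 32.7
position: [0.6214, -0.014, 0.0222]
ee_rot: [-0.02, 0.947, 0.038, 0.317]
contact_force: [-6.2, -1.0, 2.4]
width: 0.0403
gripper_force: 2.8
```

Emit:
move_arm([
  [[0.001,0,0.00075,0,0.06],[0.002,0,0.0015,0,0.06]],
])

```text
clock: 32.9
position: [0.6229, -0.0139, 0.022]
ee_rot: [-0.02, 0.948, 0.038, 0.317]
contact_force: [-9.0, -1.2, 6.0]
width: 0.0404
gripper_force: 4.5
```

Emit:
move_arm([
  [[0.0005,0,0.0004,0,0.06],[0.001,0,0.00075,0,0.06]],
])

```text
clock: 33.1
position: [0.6231, -0.0138, 0.0217]
ee_rot: [-0.019, 0.948, 0.037, 0.316]
contact_force: [-11.2, -0.7, 7.5]
width: 0.0401
gripper_force: 5.5
```

The tip has stopped and the force has risen to about 11 N, so the bottle is against the stop. Retreating.

Emit:
move_arm([
  [[-0.003,0,-0.00225,0,0.06],[-0.008,0,-0.006,0,0.06],[-0.016,0,-0.012,0,0.06],[-0.03,0,-0.0226,0,0.06],[-0.05,0,-0.0377,0,0.06],[-0.08,0,-0.06,0,0.06],[-0.1,0,-0.0755,0,0.06],[-0.1,0,-0.0755,0,0.06]],
])

```text
clock: 33.9
position: [0.5219, -0.0218, 0.0214]
ee_rot: [-0.02, 0.948, 0.037, 0.316]
contact_force: [0.1, 0.1, -0.2]
width: 0.0398
gripper_force: 0.0
```

```bash
python3 chk.py; python3 - <<'E'
from h import *
im=manip.get_image("side");sc=manip.get_image("scene")
cv2.imwrite("pics/c5.png",np.hstack([cv2.resize(im[120:240,220:340],(400,400),interpolation=2),cv2.resize(sc[140:290,180:330],(400,400),interpolation=2)])[:,:,::-1])
E
```

```text
33.9 [ 0.52189637 -0.02184361  0.02140966] [ 0.13500967  0.13526084 -0.22388135] [-0.03127844  0.3093088   0.02080582]
[ 0.597  0.061 -0.8  ]
scene [230, 187, 16, 14, 165] cap [ 0.658 -0.009] band [ 0.509 -0.145]
scene [221, 223, 29, 22, 155] cap [0.761 0.069] band [ 0.657 -0.033]
side [265, 138, 45, 25, 205] cap [0.716 0.051] band [0.83  0.196]
side [275, 178, 23, 23, 244] cap [ 0.558 -0.16 ] band [ 0.669 -0.018]
[ 0.0186 -0.0004  0.0131]
[0.0787 0.0007 0.0582]
[0.0953 0.0006 0.0706]
```

View pics/c5.png

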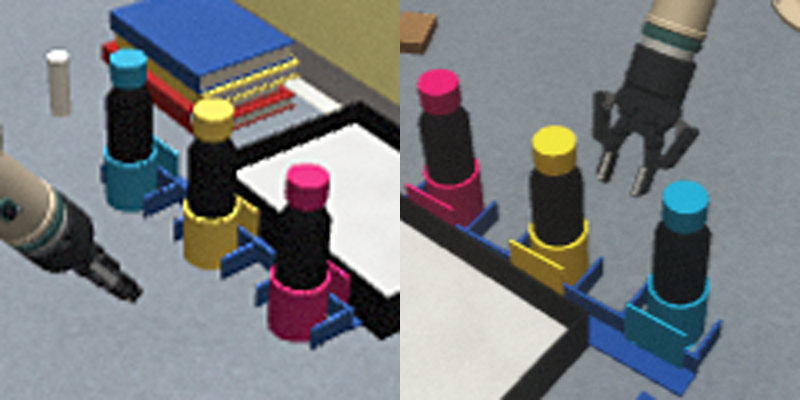

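The bottle stands upright in the yellow bay, level with its neighbours, and the tool is clear of everything.

```bash
python3 -c "
from rig import manip
print(manip.sign_off())"
```

```text
the job is handed in; nothing more can be done
None
```

The yellow-banded bottle stands upright in the yellow bay, pushed by its band until the force rose at the back stop; the arm is backed off clear, and the job was handed in at about 34 s (no verdict shown).

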